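Unlatch a graphics card and hold it level over its slot

ROBOT

A 6-joint arm with a two-finger parallel gripper is mounted at the origin on the work surface. World frame = base frame: x ahead of the robot, y to its left, z up, the work surface at z = 0. Lengths are in mm, angles in rad, forces in N, time in s.
With the tool pointing down it reaches from about 325 to 900 mm from the base axis. Payload 3.5 kg.
Tool frame: the origin (TCP) lies on the front face of the gripper's body, between the roots of the fingers; the fingertips stand 73 mm ahead of it and the grasp point (between the pads) lies 54 mm ahead of it (finger_overhang is the distance from the TCP to the fingertips, in mm); z points along the fingers, y is the direction in which the jaws open and shut (so a half turn about z gives the same grasp; the last joint's range is limited). The gripper opens to 85 mm and grips with 20 to 120 N. Pads are 22 mm wide; open, the fingers measure 114 mm over their backs; the gripper's body (76 mm by 85 mm) begins 54 mm behind the grasp point. The pads swing forward as they close: fully open they stand 13 mm farther back than shut.
Start: joints at [1.178, 0.276, -0.026, 1.268, 0, 1.467], TCP at [178.607, 598.934, 303.913] pointing down, gripper open.
Joint ranges: [-3.12, 3.12], [-0.85, 1.88], [-1.08, 1.24], [-1.95, 2.15], [-1.57, 1.53], [-3.14, 3.14]. Speed limits (rad/s): [2.57, 2.57, 3.14, 3.14, 3.14, 3.14].

INTERFACE

Orientations are given as a rotation vector (axis times angle).
In Python, from workcell import get_state, capture, hand_in, finger_overhang gives the robot as it stands.
- The arm moves only by the shell command python3 -m pendant 'ROWS' [OPENING] [FORCE]. ROWS is JSON, a list of rows, each an object with "translation": the shift along the tool's x, y, z normalised to -1 to 1, where 1 is 0.1 m, a list of three; "turn": the turn about the tool's z normalised to -1 to 1, where 1 is pi rad. A call has 1 to 10 rows; each row is the pose to reach, as a shift and turn from the pose commanded when the call began, along the tool's axes at that moment, turning the shorter way round; what a row does not reach only later rows make up. A row lasts 1/8 s, in which the tool goes at most 62.5 mm and 10.7 degrees, less where a joint would pass 70% of its speed; a pose out of reach is approached as far as the arm can. A call with a number of a shift or a turn outside -1 to 1 is refused whole. A call with a gripper value outside its range is refused whole. OPENING is the closure, from -1 (fully open) to 1 (shut), so that 0 is half open, set as the call begins (- or left out, the last holds). The fingers move at their own pace and stop on an object; FORCE is the grip in N (left out, the last holds). Time passes only in rows, so rows that repeat a pose let the fingers close. It gives the time, the measured TCP pose, the force and the opening at its end, in the units of the state.
- get_state(): the state, without advancing time (a new reading comes with each control period).
- capture(name): name is "side" or "top" or "wrist"; returns a dict with "pixels" (420x560x3 uint8, red, green, blue), "depth" (420x560 float32, mm along the optical axis (not along the pixel's ray), 0 where there is no reading), "fx", "fy", "cx", "cy" (pixels), "R" (3x3) and "t" (3): a world point X has camera coordinates R X + t. Camera axes: x right, y down, z forward; pixel columns grow to the right and rows downward; lengths in mm; the calibration is good to about 2 mm. A picture is of the moment at which its call begins.
- hand_in(): hands the job in, once; it reports no verdict.
The state is a dict: "clock": time; "q": joint angles; "dq": joint speeds; "joint_efforts": joint torques, N m; "eef_pos": TCP position; "tcp_rot": TCP orientation; "contact_force": force on the tool from outside, world axes, zero at the start; "moment": the same for the moment, N m; "opening": finger opening in mm.
Only numpy, scipy, OpenCV 4.12 (cv2) and the standard library are available. Lean on these libraries where they do the work, as an engineer would, in place of code of your own. Each camera call takes 0.05 s, during which the arm holds its last target. There are 200 camera calls.

TASK

Free the graphics card on the open test bench: press the motherboard's slot-release plunger right down to its stop, then take the card from above at its balance point and draw it straight up out of its slot. Finish holding it there in the gripper, still and level, in line with the slot and right above it, with its contact edge about 5 cm clear of the slot, so that the slot can be cleaned: do not put it down or let go. Leave the other loose things on and around the bench where they are.

Things in the scene. Friction and masses are not known exactly. Their poses are not given: they have to be found in the camera images.
- plunger_top (a point): Centre of the top of the slot-release plunger: plain grey upright cap, 18 wide, in a black collar 27 wide, near the motherboard's edge nearest the robot, past the memory modules from the processor cooler; 126 towards the card's tail and 119 to the back-plate side of the slot. The cap stands 11 above the collar; nothing taller within 30 of its axis (memory, 16 taller, 38 away).
- plunger (a joint): Travel of the plunger in m: 0 up, 0.007 down on its stop. The spring and the latch rod together need about 3 N to reach the stop; it springs back up when let go.
- latch (a joint): Angle in rad of the small grey latch at the tail end of the slot, hidden beneath the card: 0 locked over the card's lug; a full press of the plunger swings it to about 0.52 and it stays open. While it is locked it holds the card's tail end down.
- card_mid (a point): Centre of the upright graphics card: mid-length, mid-thickness, half-way up. x: along it to its steel bracket with ports; y: from the flat steel back plate to the black shroud with the fan; z up. 210 long, 40 thick (flat parallel faces, 20 either side); its top is 47 above this point (bracket 6 more, at its end). Heavy at the bracket end: it balances 33 from this point along +x, at its fan's hub.
- card_edge (a point): Middle of the underside of the card's gold contact edge (84 long, 2 thick); 5 along +x, 16 along -y and 65 below card_mid, same axes. Seated, it is 8 below the slot's mouth.
- card: The graphics card (0.6 to 0.9 kg) as a whole; same point and axes as card_edge. It stands in the slot, with its bracket in a channel 39 tall on the bench, with 1 to 1.5 play; only the latch holds it down, no screws or cables. Its top is 143 above the desk; beside its upper 40 nothing stands within 60 of its faces (processor cooler: 86 above the desk).
- slot (a point): Centre of the mouth of the black expansion slot in the motherboard, 39 above the desk; x along the slot towards the bracket end, z up. The slot is 93 long with a groove 4 wide.
- bench: Open test bench, fixed: aluminium slab 300 x 370 on feet, top 20 above the desk, carrying the motherboard (244 x 244, top at 28). Origin on the desk. x along the slot towards the card's bracket (away from the robot within 0.35 rad), y towards the side deck; the slot is 24 along x and 37 along y from the origin.
- ssd: Solid-state drive, flat dark slab 100 x 70 x 7, lying on the bench's side deck, on the cooler side of the graphics card. A bystander.
- screw_dish: Round steel screw dish, 112 across, 28 high, on the desk to the right of the bench. A bystander.
- screwdriver: Screwdriver with a red handle, lying on the desk along the bench's right edge; origin on the desk beneath its middle. A bystander.
- air_can: Upright spray can, 64 across, 190 high, on the desk to the left. A bystander.

How it is judged:
By the outcome, as a careful person would: the job done as asked, in the order asked, and still so for the second after the job is handed in, while the arm keeps its last pose, push and grip.
It also fails if it takes over 40 s, if anything falls off the work surface, if the arm or the gripper's body presses on something with over 40 N, if the wrist force passes 120 N, or if a joint passes its speed limit or range.

## Working session

There is one attempt and no reset: what is moved stays moved. The work goes in short steps, Python scripts to look and compute and a shell command to move; the robot and the scene stay as the last step left them, time stands still between calls to the robot, and variables do not carry over. Pictures are saved under pics/ and viewed, about 8 in all and at most 12, crops included, and the job is handed in when it is done.

```bash
ls; mkdir -p pics
cat > h.py <<'E'
import numpy as np, cv2
from workcell import *
from scipy.spatial.transform import Rotation as Ro
def snap(cam,fn):
    c=capture(cam); np.savez('/tmp/'+fn+'.npz',**c)
    cv2.imwrite('pics/'+fn+'.png',cv2.cvtColor(c['pixels'],cv2.COLOR_RGB2BGR)); return c
def pt(c,u,v,d=None):
    d=c['depth'][int(v),int(u)] if d is None else d
    return np.array(c['R']).T@(np.array([(u-c['cx'])/c['fx']*d,(v-c['cy'])/c['fy']*d,d])-c['t'])
def ray(c,u,v,z):  # point at world height z on pixel ray
    R=np.array(c['R']);o=-R.T@c['t'];r=R.T@np.array([(u-c['cx'])/c['fx'],(v-c['cy'])/c['fy'],1]);return o+r*(z-o[2])/r[2]
def proj(c,X):
    p=np.array(c['R'])@X+c['t'];return p[0]/p[2]*c['fx']+c['cx'],p[1]/p[2]*c['fy']+c['cy']
def world_cloud(c):
    v,u=np.indices(c['depth'].shape);d=c['depth']
    P=np.stack([(u-c['cx'])/c['fx']*d,(v-c['cy'])/c['fy']*d,d],-1)-c['t']
    W=P@np.array(c['R']);W[d==0]=np.nan;return W
E
python3 - <<'E'
from h import *
s=get_state();print(s)
for n in('top','side'):
    c=snap(n,n+'0');print(n,c['fx'],c['R'],c['t'])
E
```

```text
pics
{'clock': 0.0, 'q': array([ 1.17759512e+00,  2.77126771e-01, -2.79006504e-02,  1.26799489e+00,
       -3.40845476e-05,  1.46740126e+00]), 'dq': array([ 0.00071431, -0.00047126,  0.00034266, -0.00261593,  0.00164934,
       -0.00037887]), 'joint_efforts': array([ 7.51128482e-04, -4.45503616e+01,  2.95206106e+01,  1.65422831e-02,
       -2.17025638e-05, -1.22178108e-06]), 'eef_pos': array([178.37705303, 598.35255867, 302.75407304]), 'tcp_rot': array([-0.45356049, -3.10815804,  0.00340193]), 'contact_force': array([ 0.8101593 ,  0.52180254, -0.08005928]), 'moment': array([-0.04251167,  0.0105184 ,  0.02194135]), 'opening': 85.27369809936906}
top 440.28576365339916 [[ 1.57671430e-02 -9.99875591e-01  4.46395212e-04]
 [-9.88904717e-01 -1.56600934e-02 -1.47723464e-01]
 [ 1.47712076e-01  1.88773465e-03 -9.89028604e-01]] [  86.90663604  616.99496209 1138.43088949]
side 397.6493467820968 [[ 0.97889474 -0.20303002 -0.02332146]
 [-0.11898389 -0.47342055 -0.87276332]
 [ 0.1661563   0.8571183  -0.48758619]] [-564.32518948  209.38515799  764.28352204]
```

View pics/top0.png

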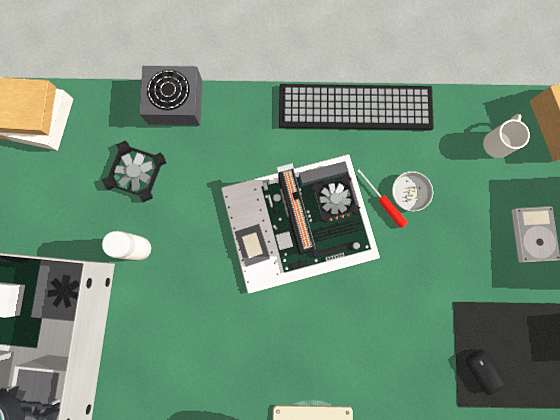

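The top view shows the bench near (300,225). The card is upright at about (297,208), with its bracket at the top at (286,170). The plunger is probably near (355,246), the cooler at (335,200), and the can at (127,246).

Run:
```python
from h import *
c=dict(np.load('/tmp/top0.npz'));W=world_cloud(c);z=W[...,2]
reg=np.zeros(z.shape,bool);reg[150:300,215:385]=1
m=reg&(z>133)&(z<147)
P=W[m];r=cv2.minAreaRect(P[:,:2].astype(np.float32));print('cardtop',m.sum(),np.median(P[:,2]),r)
m2=m&(z<149);
v,u=np.nonzero(m);print(u.min(),u.max(),v.min(),v.max())
# plunger guess
(cx,cy),(a,b),_=r;bx=cv2.boxPoints(r);e=[bx[1]-bx[0],bx[2]-bx[1]];e=max(e,key=np.linalg.norm);e/=np.linalg.norm(e);e*=np.sign(e[0])
n=np.array([-e[1],e[0]]);print('yaw',np.arctan2(e[1],e[0]))
mid=np.array([cx,cy]);slot=mid+5*e-16*n;pl=slot-126*e-119*n
print('mid',mid,'pl',pl,'proj',proj(c,np.r_[pl,50]))
img=cv2.cvtColor(c['pixels'],cv2.COLOR_RGB2BGR)[145:300,215:390]
cv2.imwrite('pics/top0c.png',cv2.resize(img,None,fx=3.8,fy=3.8,interpolation=cv2.INTER_CUBIC))
```

```text
cardtop 1145 141.48003410356284 ((603.1893920898438, 53.310646057128906), (220.73324584960938, 40.86722183227539), 15.92791748046875)
278 315 165 253
yaw 0.2779946
mid [603.18939209  53.31064606] pl [ 523.88261843 -109.71215439] proj (np.float64(355.6372224809387), np.float64(243.41726829538396))
```

View pics/top0c.png

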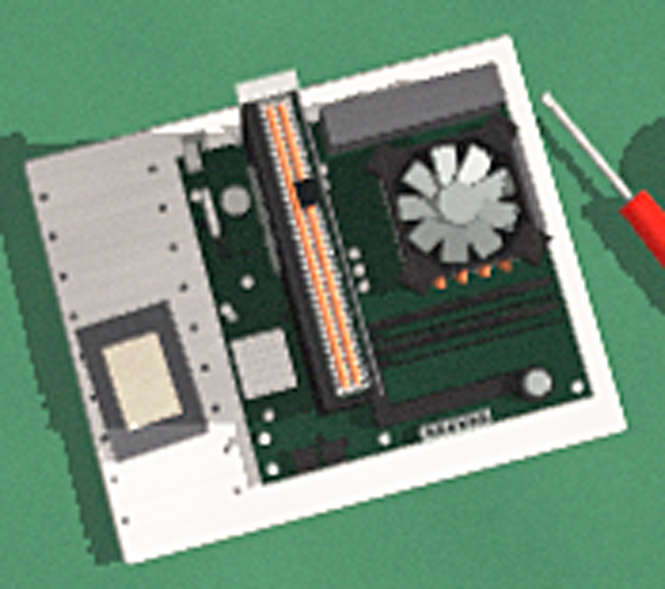

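The crop puts the plunger cap at (538,382), which is full-image (356.6,245.5). It lies past the memory modules, as described.

Run:
```python
from h import *
c=dict(np.load('/tmp/top0.npz'));W=world_cloud(c)
print('plunger',ray(c,356.6,245.5,52),[pt(c,u,v).round(0) for u,v in((356,245),(357,245),(357,246),(362,246))])
s=dict(np.load('/tmp/side0.npz'))
for n,d in(('top',W),('side',world_cloud(s))):
    for y0 in range(-150,750,100):
        m=(d[...,1]>y0)&(d[...,1]<y0+100)&(d[...,0]>100)&(d[...,0]<800)
        print(n,y0,np.nanmax(d[...,2][m]).round() if m.any() else None,end='; ')
print(Ro.from_rotvec(get_state()['tcp_rot']).as_matrix().round(3))
```

```text
plunger [ 518.28007267 -111.85012359   52.        ] [array([ 520., -112.,   41.]), array([ 520., -113.,   49.]), array([ 517., -113.,   49.]), array([ 519., -131.,   24.])]
top -150 90.0; top -50 147.0; top 50 154.0; top 150 34.0; top 250 26.0; top 350 194.0; top 450 348.0; top 550 420.0; top 650 267.0; side -150 88.0; side -50 259.0; side 50 150.0; side 150 28.0; side 250 3.0; side 350 190.0; side 450 518.0; side 550 519.0; side 650 345.0; [[-0.958  0.286 -0.001]
 [ 0.286  0.958 -0.002]
 [ 0.    -0.002 -1.   ]]
```

View pics/side0.png

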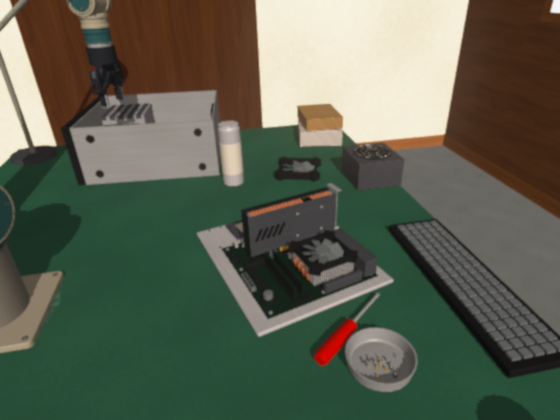

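The side view shows the gripper above the tall open case at the left, with the can just beyond it at (232,155). The plunger is at (268,294). I'll raise the arm first, then traverse.

```bash
python3 -m pendant '[{"translation":[0,0,-0.4],"turn":0},{"translation":[0,0,-0.6],"turn":0}]' 1 40
python3 -m pendant '[{"translation":[-0.3,-0.32,0],"turn":-0.05},{"translation":[-0.6,-0.65,0],"turn":-0.09},{"translation":[-0.89,-0.97,0],"turn":-0.09}]'
python3 -c "
from h import *
print(Ro.from_rotvec(get_state()['tcp_rot']).as_matrix().round(3),get_state()['q'])"
```

```text
clock: 0.35
eef_pos: [178.7, 599.2, 365.2]
tcp_rot: [0.454, 3.108, 0.002]
contact_force: [-0.7, -0.6, 0.1]
opening: 51.8
clock: 0.72
eef_pos: [236.4, 479.2, 363.4]
tcp_rot: [-0.009, -3.141, 0.001]
contact_force: [0.2, 0.3, -0.2]
opening: 0.2
[[-1.     0.006 -0.   ]
 [ 0.006  1.    -0.001]
 [ 0.    -0.001 -1.   ]] [ 9.91570003e-01  8.96269699e-02 -1.27549733e-01  1.35455518e+00
 -2.17039935e-04  9.97417762e-01]
```

```bash
python3 -m pendant '[{"translation":[-0.23,-0.49,0],"turn":0},{"translation":[-0.47,-0.98,0],"turn":0}]'
python3 -m pendant '[{"translation":[-0.23,-0.49,0],"turn":0},{"translation":[-0.47,-0.98,0],"turn":0}]'
python3 -m pendant '[{"translation":[-0.23,-0.49,0],"turn":0},{"translation":[-0.47,-0.98,0],"turn":0}]'
python3 -m pendant '[{"translation":[-0.23,-0.49,0],"turn":0},{"translation":[-0.47,-0.98,0],"turn":0}]'
python3 -m pendant '[{"translation":[-0.23,-0.49,0],"turn":0},{"translation":[-0.47,-0.98,0],"turn":0}]'
python3 -m pendant '[{"translation":[-0.23,-0.49,0],"turn":-0.045},{"translation":[-0.47,-0.98,0],"turn":-0.0885},{"translation":[-0.47,-0.98,0],"turn":-0.0885},{"translation":[-0.47,-0.98,0],"turn":-0.0885},{"translation":[-0.47,-0.98,0],"turn":-0.0885}]'
python3 - <<'E'
from h import *
s=get_state();print(Ro.from_rotvec(s['tcp_rot']).as_matrix().round(3),s['q'])
c=snap('wrist','w0')
C=-np.array(c['R']).T@c['t'];print('cam',C,'plproj',proj(c,np.array([519,-112,50.])))
E
```

```text
clock: 0.98
eef_pos: [282.7, 380.6, 363.4]
tcp_rot: [-0.01, -3.141, 0.001]
contact_force: [0.8, -1.3, -0.3]
opening: 0.3
clock: 1.23
eef_pos: [328.9, 282.2, 363.5]
tcp_rot: [-0.01, -3.141, 0.0]
contact_force: [1.8, -0.2, 0.1]
opening: 0.0
clock: 1.48
eef_pos: [375.2, 183.9, 363.6]
tcp_rot: [-0.011, -3.142, -0.0]
contact_force: [1.1, 0.3, 0.8]
opening: -0.2
clock: 1.72
eef_pos: [421.6, 85.5, 363.7]
tcp_rot: [-0.011, -3.141, -0.0]
contact_force: [1.0, 0.1, -0.3]
opening: 0.2
clock: 1.98
eef_pos: [467.9, -12.9, 363.6]
tcp_rot: [-0.012, -3.141, -0.0]
contact_force: [0.9, -0.5, -0.3]
opening: -0.0
clock: 2.6
eef_pos: [513.4, -108.3, 363.8]
tcp_rot: [0.426, -3.112, -0.001]
contact_force: [0.9, 0.8, 0.8]
opening: 0.1
[[-0.963 -0.269 -0.001]
 [-0.269  0.963  0.   ]
 [ 0.     0.001 -1.   ]] [-3.31206008e-01  7.18758544e-02 -1.46056006e-01  1.35360385e+00
  1.92310731e-04 -6.03100377e-01]
cam [ 433.15380751 -130.55993189  432.29629469] plproj (np.float64(274.7084608041937), np.float64(183.7065322417378))
```

View pics/w0.png

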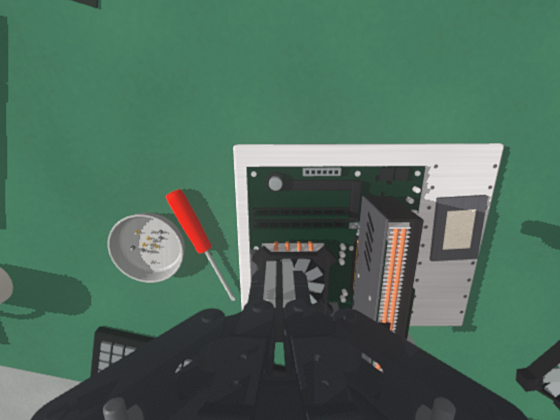

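The wrist view shows the plunger cap at (276,184), within about 1 px of the prediction. The bench is aligned with the image, and the card top runs from (395,230) down to (385,370).

Run:
```python
from h import *
c=dict(np.load('/tmp/w0.npz'))
p=ray(c,276,184,50);print(p)
W=world_cloud(c);m=(np.hypot(W[...,0]-p[0],W[...,1]-p[1])<6);print('capz',np.percentile(W[...,2][m],[20,50,80]))
q=W[(np.hypot(W[...,0]-p[0],W[...,1]-p[1])<20)&(W[...,2]>42)];print(q.mean(0),len(q))
s=get_state();R=Ro.from_rotvec(s['tcp_rot']).as_matrix();print('tool shift',R.T@(np.r_[p[:2],0]-np.r_[s['eef_pos'][:2],0]))
# bench edge near robot: pixels (235,147),(500,145)
a=ray(c,236,147,20);b=ray(c,501,145,20);d=b-a;print('bench y heading-> slot yaw',np.arctan2(-d[0],d[1]))
m=(W[...,2]>136)&(W[...,2]<147)&(W[...,1]>0)&(W[...,1]<120)&(W[...,0]<720);print(cv2.minAreaRect(W[m][:,:2].astype(np.float32)),m.sum(),np.nanmedian(W[m][:,2]))
```

```text
[ 518.92738772 -110.27149703   50.        ]
capz [326.75231348 335.38147844 339.03524506]
[ 506.054059   -112.53052383  335.60806422] 7194
tool shift [-4.69893097e+00 -3.44866920e+00 -1.83554773e-03]
bench y heading-> slot yaw 0.2775491745782052
((598.7803344726562, 50.676849365234375), (208.08106994628906, 40.56135940551758), 15.806714057922363) 3786 140.0554778681958
```

```bash
python3 -m pendant '[{"translation":[-0.05,-0.035,0.5],"turn":0},{"translation":[-0.05,-0.035,1],"turn":0}]'
python3 -m pendant '[{"translation":[0,0,0.5],"turn":0},{"translation":[0,0,1],"turn":0}]'
python3 -m pendant '[{"translation":[0,0,0.2],"turn":0},{"translation":[0,0,0.3],"turn":0},{"translation":[0,0,0.3],"turn":0},{"translation":[0,0,0.3],"turn":0}]'
python3 - <<'E'
from h import *
s=get_state();R=Ro.from_rotvec(s['tcp_rot']).as_matrix();print(s['contact_force'],'tool shift',R.T@(np.r_[519,-110.7,50]-s['eef_pos']))
for i in range(8): print(get_state()['contact_force'])
E
```

```text
clock: 2.9
eef_pos: [520.5, -110.6, 264.0]
tcp_rot: [-0.426, 3.109, -0.002]
contact_force: [0.5, -0.2, 0.6]
opening: 0.0
clock: 3.15
eef_pos: [519.6, -110.4, 163.0]
tcp_rot: [-0.426, 3.111, -0.001]
contact_force: [0.2, 0.0, -0.4]
opening: -0.0
clock: 3.65
eef_pos: [520.8, -111.6, 135.3]
tcp_rot: [-0.425, 3.11, -0.002]
contact_force: [0.3, -0.4, 0.6]
opening: 0.1
[ 0.27008818 -0.40013373  0.57898241] tool shift [ 1.73897235  1.48235212 85.34093416]
[ 0.27008818 -0.40013373  0.57898241]
[ 0.27008818 -0.40013373  0.57898241]
[ 0.27008818 -0.40013373  0.57898241]
[ 0.27008818 -0.40013373  0.57898241]
[ 0.27008818 -0.40013373  0.57898241]
[ 0.27008818 -0.40013373  0.57898241]
[ 0.27008818 -0.40013373  0.57898241]
[ 0.27008818 -0.40013373  0.57898241]
```

```bash
python3 -m pendant '[{"translation":[0,0,0.05],"turn":0},{"translation":[0,0,0.1],"turn":0},{"translation":[0,0,0.1],"turn":0}]' | egrep "pos|force"
for i in 1 2 3 4; do python3 -m pendant '[{"translation":[0,0,0.01],"turn":0},{"translation":[0,0,0.02],"turn":0}]' | egrep "pos|force"; done
```

```text
eef_pos: [519.4, -111.4, 123.5]
contact_force: [0.6, 0.9, -0.8]
eef_pos: [519.8, -111.5, 121.9]
contact_force: [0.7, -0.4, 0.8]
eef_pos: [519.8, -111.5, 119.9]
contact_force: [0.4, 0.3, 0.7]
eef_pos: [519.8, -111.5, 118.0]
contact_force: [-0.4, 0.0, 2.8]
eef_pos: [519.8, -111.5, 116.0]
contact_force: [-0.4, -0.0, 3.2]
```

```bash
for i in 1 2 3 4; do python3 -m pendant '[{"translation":[0,0,0.005],"turn":0},{"translation":[0,0,0.01],"turn":0}]' | egrep "pos|force"; done
```

```text
eef_pos: [519.8, -111.5, 115.0]
contact_force: [-0.4, -0.0, 3.3]
eef_pos: [519.8, -111.5, 113.9]
contact_force: [-0.1, -0.7, 3.5]
eef_pos: [519.9, -111.5, 113.5]
contact_force: [-3.2, -0.0, 9.6]
eef_pos: [519.9, -111.5, 113.4]
contact_force: [-3.9, 1.0, 16.2]
```

The force jumped from 3.5 to 16 N with no further travel, so the plunger is on its stop. I'll release it, rise, open the gripper and go above the balance point.

```bash
python3 -m pendant '[{"translation":[0,0,0],"turn":0},{"translation":[0,0,0],"turn":0},{"translation":[0,0,-0.2],"turn":0},{"translation":[0,0,-0.6],"turn":0},{"translation":[0,0,-1],"turn":0}]'
python3 -m pendant '[{"translation":[0,0,-0.5],"turn":0},{"translation":[0,0,-0.95],"turn":0},{"translation":[0,0,-0.95],"turn":0}]' -1
python3 -m pendant '[{"translation":[-0.4,0.35,0],"turn":0},{"translation":[-0.78,0.68,0],"turn":0}]'
python3 -m pendant '[{"translation":[-0.4,0.35,0],"turn":0},{"translation":[-0.76,0.68,0],"turn":0},{"translation":[-0.76,0.68,0],"turn":-0.0015},{"translation":[-0.76,0.68,0],"turn":-0.0015},{"translation":[-0.76,0.68,0],"turn":-0.0015}]'
python3 - <<'E'
from h import *
s=get_state();R=Ro.from_rotvec(s['tcp_rot']).as_matrix();print(R.round(3))
c=snap('wrist','w1');c2=snap('top','t1')
W=world_cloud(c);m=(W[...,2]>134)&(W[...,2]<147)&(W[...,1]>0)&(W[...,1]<120)&(W[...,0]<760)
r=cv2.minAreaRect(W[m][:,:2].astype(np.float32));print(r,m.sum())
im=cv2.imread('pics/w1.png')
e=np.array([np.cos(.2775),np.sin(.2775)]);n=np.array([-e[1],e[0]]);mid=np.array([598.8,51.5])
for a in(-105,105):
  for b in(-20,20):
    u=proj(c,np.r_[mid+a*e+b*n,143]);cv2.circle(im,(int(u[0]),int(u[1])),3,(255,0,255),-1)
cv2.imwrite('pics/w1a.png',im)
P=W[m];x=(P[:,:2]-mid)@e;y=(P[:,:2]-mid)@n
for a in range(-105,110,15):
    k=abs(x-a)<7.5
    if k.sum()>20: print(a,k.sum(),np.percentile(y[k],[2,50,98]).round(1))
E
```

```text
clock: 6.65
eef_pos: [519.3, -111.2, 212.1]
tcp_rot: [0.424, -3.112, -0.002]
contact_force: [0.0, -0.1, -0.3]
opening: -0.4
clock: 7.02
eef_pos: [522.1, -112.1, 311.1]
tcp_rot: [-0.423, 3.105, -0.006]
contact_force: [-0.1, -0.1, -1.0]
opening: 54.7
clock: 7.28
eef_pos: [576.7, -24.3, 305.4]
tcp_rot: [0.422, -3.112, -0.001]
contact_force: [0.5, -0.7, 0.1]
opening: 85.0
clock: 7.9
eef_pos: [630.9, 59.8, 306.2]
tcp_rot: [0.429, -3.111, -0.0]
contact_force: [-0.6, 0.4, -0.1]
opening: 85.4
[[-0.963 -0.271 -0.002]
 [-0.271  0.963 -0.   ]
 [ 0.002  0.    -1.   ]]
((604.6967163085938, 53.10933303833008), (220.89401245117188, 40.17197036743164), 15.6735200881958) 11377
-105 538 [-18.6   1.4  19.3]
-90 970 [-19.1   4.2  19.5]
-75 1012 [-19.1   2.8  19.7]
-60 941 [-19.1   2.1  19.4]
-45 908 [-19.3   2.   19.3]
-30 833 [-19.2   2.   19.4]
-15 805 [-19.2   2.   19.2]
0 767 [-19.3   1.2  19.3]
15 738 [-19.3   1.1  19. ]
30 801 [-19.4  -0.6  19.1]
45 720 [-19.3   0.2  18.8]
60 640 [-19.5   1.   18.9]
75 624 [-19.9   1.   19.3]
90 581 [-19.5   0.9  18.7]
105 482 [-19.7  -0.5  18.8]
```

View pics/w1a.png

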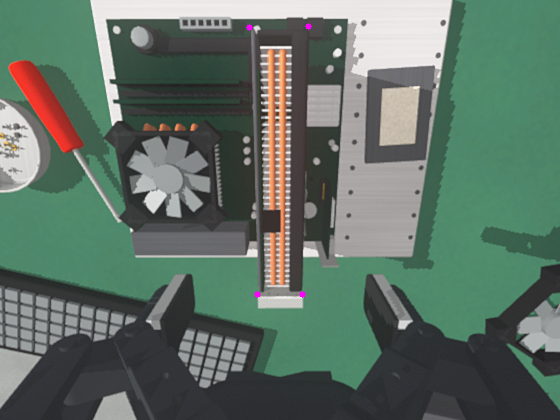

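The wrist view shows the open jaws straddling the card line. The predicted corners (magenta, at (249,27), (308,27), (258,295), (302,295)) fall on the card's top corners to about 2 mm. I'll descend and grip.

```bash
python3 -m pendant '[{"translation":[0,0.005,0.4],"turn":0},{"translation":[0,0.005,0.8],"turn":0},{"translation":[0,0.005,0.95],"turn":0}]'
python3 -m pendant '[{"translation":[0,0,0.2],"turn":0},{"translation":[0,0,0.34],"turn":0},{"translation":[0,0,0.34],"turn":0},{"translation":[0,0,0.34],"turn":0},{"translation":[0,0,0.34],"turn":0}]'
python3 - <<'E'
from h import *
s=get_state();e=np.array([np.cos(.2775),np.sin(.2775)]);n=np.array([-e[1],e[0]])
d=s['eef_pos'][:2]-[598.8,51.5];print('along',d@e,'across',d@n,s['contact_force'],s['moment'])
E
```

```text
clock: 8.38
eef_pos: [629.7, 60.5, 209.4]
tcp_rot: [0.429, -3.107, -0.001]
contact_force: [-0.1, 0.1, -0.2]
opening: 85.2
clock: 9.0
eef_pos: [632.4, 61.3, 179.1]
tcp_rot: [-0.431, 3.11, -0.0]
contact_force: [-0.7, -0.4, 0.2]
opening: 85.4
along 34.97320924533491 across 0.2063960640639113 [-0.72798844 -0.36512648  0.19121689] [-0.03546623  0.0545309   0.016898  ]
```

```bash
python3 -m pendant '[{"translation":[0,0,0],"turn":0},{"translation":[0,0,0],"turn":0},{"translation":[0,0,0],"turn":0},{"translation":[0,0,0],"turn":0},{"translation":[0,0,0],"turn":0},{"translation":[0,0,0],"turn":0},{"translation":[0,0,0],"turn":0},{"translation":[0,0,0],"turn":0}]' 1 70
python3 - <<'E'
from h import *
s=get_state();R=Ro.from_rotvec(s['tcp_rot']).as_matrix();print('tool F',R.T@s['contact_force'],'tool M',R.T@s['moment'],R.round(3))
E
```

```text
clock: 10.0
eef_pos: [631.9, 61.1, 178.3]
tcp_rot: [-0.431, 3.111, -0.001]
contact_force: [-0.1, -1.0, 4.6]
opening: 39.1
tool F [ 0.32970814 -0.93420901 -4.59111542] tool M [ 0.41905962  0.13154109 -0.07438958] [[-0.962 -0.272  0.001]
 [-0.272  0.962 -0.   ]
 [-0.001 -0.001 -1.   ]]
```

Gripped at about 40 mm with very little side force. I'll start the lift slowly and watch the forces in case the latch is still holding.

```bash
for i in 1 2 3 4; do python3 -m pendant '[{"translation":[0,0,-0.015],"turn":0},{"translation":[0,0,-0.03],"turn":0}]' | egrep "pos|force|rot"; done
python3 - <<'E'
from h import *
s=get_state();R=Ro.from_rotvec(s['tcp_rot']).as_matrix();print('tool F',R.T@s['contact_force'],'tool M',R.T@s['moment'])
E
```

```text
eef_pos: [631.4, 61.5, 179.0]
tcp_rot: [0.431, -3.111, -0.002]
contact_force: [3.5, 0.5, -9.2]
eef_pos: [629.9, 61.3, 182.7]
tcp_rot: [0.431, -3.107, -0.001]
contact_force: [1.2, -0.2, -7.1]
eef_pos: [630.6, 61.4, 186.7]
tcp_rot: [0.432, -3.11, -0.001]
contact_force: [0.2, 0.1, -6.8]
eef_pos: [631.5, 61.3, 190.1]
tcp_rot: [0.432, -3.112, -0.0]
contact_force: [-0.2, -0.2, -6.7]
tool F [ 0.24957456 -0.16965365  6.70607464] tool M [-0.0201925   0.01496735 -0.02071779]
```

The card comes free: a steady 6.7 N and nearly zero moment. I'll lift the rest, for 58 mm in total.

```bash
python3 -m pendant '[{"translation":[0,0,-0.06],"turn":0},{"translation":[0,0,-0.12],"turn":0},{"translation":[0,0,-0.18],"turn":0},{"translation":[0,0,-0.24],"turn":0},{"translation":[0,0,-0.3],"turn":0},{"translation":[0,0,-0.36],"turn":0},{"translation":[0,0,-0.42],"turn":0},{"translation":[0,0,-0.46],"turn":0},{"translation":[0,0,-0.46],"turn":0},{"translation":[0,0,-0.46],"turn":0}]'
python3 -m pendant '[{"translation":[0,0,0],"turn":0},{"translation":[0,0,0],"turn":0},{"translation":[0,0,0],"turn":0},{"translation":[0,0,0],"turn":0}]'
python3 - <<'E'
from h import *
s=get_state();R=Ro.from_rotvec(s['tcp_rot']).as_matrix();print('tool F',R.T@s['contact_force'],'tool M',R.T@s['moment'],R.round(4))
e=np.array([np.cos(.2775),np.sin(.2775)]);n=np.array([-e[1],e[0]]);mid=np.array([598.8,51.5])
for k in('top','wrist'):
  c=snap(k,k+'2');W=world_cloud(c)
  X=(W[...,:2]-mid)@e;Y=(W[...,:2]-mid)@n
  for a in range(-100,110,20):
    k2=(abs(X-a)<8)&(abs(Y)<26)&(W[...,2]>190)&(W[...,2]<206)
    if k2.sum()>15: print(k,a,k2.sum(),np.percentile(Y[k2],[2,98]).round(1),np.median(W[...,2][k2]).round(1))
snap('side','side2')
a=cv2.imread('pics/wrist2.png');b=cv2.imread('pics/side2.png')
cv2.imwrite('pics/both2.png',np.hstack([cv2.resize(a[:,140:],(400,400)),cv2.resize(b[80:360,180:460],(400,400))]))
E
```

```text
clock: 12.25
eef_pos: [631.4, 61.3, 235.7]
tcp_rot: [0.432, -3.111, -0.0]
contact_force: [1.1, -0.6, -7.2]
opening: 39.1
clock: 12.75
eef_pos: [631.6, 61.3, 235.9]
tcp_rot: [0.432, -3.112, -0.0]
contact_force: [0.1, -0.4, -7.5]
opening: 38.8
tool F [-0.00884743 -0.41870775  7.46613857] tool M [-0.05408998 -0.00887297  0.00546222] [[-9.622e-01 -2.722e-01 -1.000e-04]
 [-2.722e-01  9.622e-01  0.000e+00]
 [ 1.000e-04  0.000e+00 -1.000e+00]]
wrist -80 4073 [-18.3  19.7] 197.2
wrist -60 5518 [-18.5  19.7] 197.5
wrist -40 4542 [-18.6  19.6] 197.6
wrist -20 3936 [-18.6  19.5] 197.5
wrist 0 3504 [-18.6  19.4] 197.3
wrist 20 3979 [-24.2  24.4] 197.5
wrist 40 2965 [-20.7  21.3] 198.4
wrist 60 1899 [-18.6  18.8] 196.8
```

View pics/both2.png

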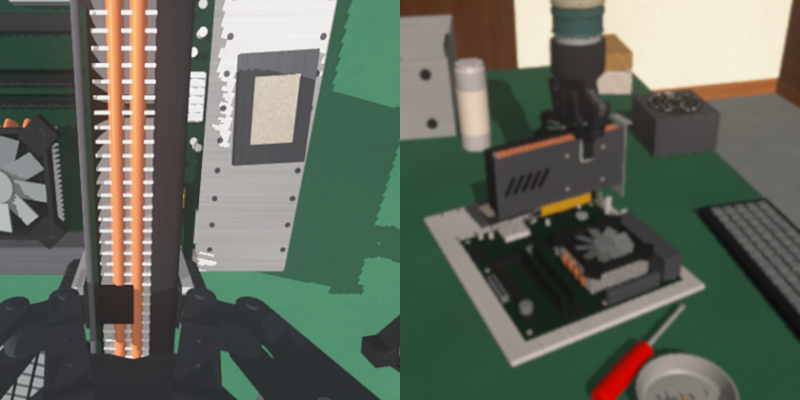

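The combined picture shows the card hanging free with the gold edge visible below it at (565,204) in the right half. The bystanders are in place. The card top is level to 0.3 mm along its length. One slip check, then I hand in.

Run:
```python
from h import *
e=np.array([np.cos(.2775),np.sin(.2775)]);n=np.array([-e[1],e[0]]);mid=np.array([598.8,51.5])
c=dict(np.load('/tmp/w1.npz'));W=world_cloud(c);X=(W[...,:2]-mid)@e;Y=(W[...,:2]-mid)@n
for a in(-80,-60,-40,-20,0):
    k=(abs(X-a)<8)&(abs(Y)<26)&(W[...,2]>132)&(W[...,2]<148);print(a,np.median(W[...,2][k]).round(1))
c=capture('wrist');W=world_cloud(c);X=(W[...,:2]-mid)@e;Y=(W[...,:2]-mid)@n
for a in(-80,-60,-40,-20,0):
    k=(abs(X-a)<8)&(abs(Y)<26)&(W[...,2]>190)&(W[...,2]<206);print(a,np.median(W[...,2][k]).round(1))
s=get_state();print(s['clock'],s['eef_pos'],s['contact_force'],abs(s['dq']).max(),s['opening'])
```

```text
-80 139.8
-60 140.2
-40 140.2
-20 140.1
0 140.2
-80 197.2
-60 197.5
-40 197.6
-20 197.5
0 197.3
12.95 [631.61568585  61.28013819 235.94210634] [-0.56723933  0.14071861 -7.28270925] 0.003318350631407127 39.342186121409085
```

Rise is 57.3 mm, so the edge clears the slot by about 49 mm. The card is level, still and has not slipped.

```bash
python3 -c "
from workcell import *
print(hand_in())"
```

```text
the job is handed in; nothing more can be done
None
```

The graphics card is out of its slot, held in the gripper right above it and in line with it. The job was handed in at about 13 s on the clock.

- **Plunger:** I pressed it with the shut gripper. It took about 3.5 N through its travel, then jumped to 16 N with no further movement, so it was on its stop. I could not see the latch itself, but the card came out without resistance from it.
- **Grip:** I took the card from above, within about 2 mm of its balance point, with 70 N. The wrist carries about 7 N with almost no moment.
- **Lift:** The wrist camera shows the card's top rose 57.3 mm. That puts the contact edge about 49 mm above the slot's mouth.
- **Pose:** The card's top is level to about 0.4 mm over the 80 mm measured. It sits within about 0.5 mm of the slot's line sideways, and the arm was still.
- **Other things:** The bystanders looked untouched in the last pictures; I did not measure their positions again.

No check failed. The position readings scatter by about 1 mm, and the camera calibration is good to about 2 mm.

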